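# Raise the spray shutter and index the carousel to the big ball

## Robot

A 7-joint arm with a two-finger parallel gripper is mounted at the origin on the work surface. World frame = base frame: x ahead of the robot, y to its left, z up, the work surface at z = 0. Lengths are in m, angles in rad, forces in N, time in s.
With the tool pointing down it reaches from about 0.35 to 0.9 m from the base axis. Payload 19.9 kg.
Tool frame: the origin (TCP) lies midway between the tips of the shut fingers; the grasp point (between the pads) lies 19 mm behind it (tcp_to_grasp is the distance from the TCP to the grasp point, in m); z points along the fingers, y is the line along which they close (so a half turn about z gives the same grasp; the last joint's range is limited). The gripper opens to 85 mm and grips with 20 to 120 N. Pads are 22 mm wide; open, the fingers measure 114 mm over their backs; the gripper's body (76 mm by 85 mm) begins 54 mm behind the grasp point. The pads swing forward as they close: fully open they stand 13 mm farther back than shut.
Start: joints at [-0.042, 0.417, -0.01, 1.614, 0.005, 1.111, -0.053], TCP at [0.625, 0, 0.207] pointing down, gripper open.
Joint ranges: [-2.81, 2.81], [-0.39, 2.02], [-1.27, 1.25], [0.06, 2.57], [-1.19, 4.33], [0.19, 2], [-2.82, 2.82]. Speed limits (rad/s): [1.89, 1.89, 2.39, 2.39, 3.01, 3.01, 3.01].

## Interface

Orientations are given as a rotation vector (axis times angle).
In Python, from rig import observe, camera, camera_info, hand_in, tcp_to_grasp gives the robot as it stands. The module is installed in compiled form; this text tells all that it offers.
- The arm moves only by the tool servo_tool, never from a script. Its argument "targets" is a list of rows, each a list of 7 numbers: the turn, a rotation vector about the tool's x, y, z in degrees, then the shift along the tool's x, y, z in mm, then the opening, from 0 (shut) to 1 (fully open). In form: [[ax, ay, az, x, y, z, claw], ...]. A call has 1 to 10 rows; each row shifts and turns the commanded pose from where the row before left it, along the tool's axes as they then stand; what a row does not reach is not made up. A row lasts 1/12 s, in which the tool goes at most 41.7 mm and 7.16 degrees, less where a joint would pass 70% of its speed; a pose out of reach is approached as far as the arm can. A call is refused whole if a number of a shift passes 41.7 or a number of a turn 7.16, either way. A call with a gripper value outside its range is refused whole. The fingers move at their own pace and stop on an object; the grip force is fixed at half the most. Time passes only in rows, so rows that do not move let the fingers close. It gives the time, the measured TCP pose, the force, the opening and the grip force at its end, in the units of the state.
- observe(): the state, without advancing time (a new reading comes with each control period).
- camera(name): name is "scene" or "side" or "wrist"; returns (picture, depth): 420x560x3 uint8, red, green, blue; 420x560 float32, m along the optical axis (not along the pixel's ray), 0 where there is no reading.
- camera_info(name): a dict with "K" (3x3 intrinsics, pixels), "extrinsics" (4x4, takes a point from world to camera coordinates). Camera axes: x right, y down, z forward; pixel columns grow to the right and rows downward; lengths in m; the calibration is good to about 2 mm. The wrist camera is an equidistant fisheye: a pixel r from the principal point sees the ray r / f radians off the axis. A picture is of the moment at which its call begins: read the wrist's pose just before it. camera_info takes no time and is no camera call; for the wrist camera it gives the pose at the moment of the call.
- hand_in(): hands the job in; it is judged then, once.
The state is a dict: "clock": time; "qpos": joint angles; "qvel": joint speeds; "tau": joint torques, N m; "tool_pos": TCP position; "ee_rot": TCP orientation; "ft_force": force on the tool from outside, world axes, zero at the start; "wrist_torque": the same for the moment, N m; "grip_width": opening from 0.0 (shut) to 1.0 (fully open); "gripper_force": force on a finger pad.
Only numpy, scipy, OpenCV 4.12 (cv2) and the standard library are available. Lean on these libraries where they do the work, as an engineer would, in place of code of your own. Each camera call takes 0.05 s, during which the arm holds its last target. There are 200 camera calls.

## Task

Get the spray station ready for its next piece: lift the drop shutter, which has a slotted bar with a black knob, and hook the bar's slot over the fixed pin so that the shutter stays up by itself. Then, by full strokes of the spring-return ratchet lever only (never turn the carousel or push its balls by hand), index the carousel until the one big wooden ball stands squarely in front of the spray nozzle, and let the lever go back to rest. Leave the can, tape roll, brush and wood block where they are.

Things in the scene. Friction and masses are not known exactly. Their poses are not given: they have to be found in the camera images.
- station: Fixed grey and galvanised stand; origin on the table under the carousel's vertical axis. Local axes: z up, +y from that axis to the spray nozzle (tip at y 190 mm, 69 up; cup behind it to 140 up), -x roughly towards the robot. Two square posts (16 mm, 215 high) at x -100 and +100, y 155 guide the shutter. A bracket from the +x post (y 173 to 185, x 6 to 108, top at 213) carries the hook pin.
- carousel: Disc (224 mm, top 37 mm up) with 16 rim teeth and 16 spindles 80 mm from its axis; origin on the axis at table height. Carries one big wooden ball (46 mm) and five small (26 mm), all fixed. Turns counter-clockwise from above only, stiffly, and stays put. At the start it may stand between teeth: the first full stroke then turns it less than a tooth, each later one exactly one tooth (22.5 deg).
- big_ball (a point): Centre of the big wooden ball (46 mm diameter), 80 mm from the carousel's axis, 69 mm above the table.
- spray_spot (a point): The spot straight in front of the nozzle where the big ball's centre must come: fixed on the stand, 80 mm from the axis on its +y side, 69 mm up. At the right indexed place the ball's centre is within about 3 mm of it. At the start the ball is 34 to 106 degrees clockwise (from above) of it: 2 to 5 strokes.
- lever_post (a point): Point on the axis of the lever's upright post, 95 mm up. The post is 18 mm in diameter and rises from the lever arm (top 21 mm up) to 115 mm above the table. It stands 165 mm from the carousel's axis, at rest on the stand's local -x side, and swings about that axis towards local -y. The drive pawl on the arm reaches out to 141 mm from the axis.
- lever (a joint): Ratchet lever angle, rad: 0 at rest, 0.48 (27.5 deg, post moved 79 mm) at its stop, counter-clockwise from above. A spring returns it when let go. Pushing it takes 3 to 5 N at the post. A full stroke reaches the stop (within 2 deg); the return moves nothing. With the shutter down, a peg under the shutter blocks the lever's tail and it moves less than 2 deg.
- shutter (a joint): Height of the drop shutter in m above its lowest place: 0 down, at most 0.085, about 0.044 when it hangs by its hooked bar. Plate 168 wide, 90 high, 4 thick, in the stand's plane y = 155 mm, lower edge 50 mm above the table when down. Shutter and bar weigh 0.6 kg; it drops when let go.
- bar (a joint): Angle, rad, of the flat steel bar (34 mm wide, 8 thick) hinged on the shutter. At 0 (rest, lightly sprung) it leans 0.2 rad towards local -x; grows as it swings to +x; upright at 0.2; 0.27 to 0.36 when hooked. To hook: raise the shutter about 62 mm so that the slot's mouth is level with the pin, swing the bar to about 0.35 so that the pin enters, then lower until the slot's end rests on the pin.
- bar_hinge (a point): The bar's hinge at the bar's mid thickness: axis along the stand's y, at local x 0, y 165 mm; 65 mm above the table when the shutter is down; rises with it.
- bar_slot (a point): Middle of the slot's blind upper end in the bar, 100 mm along the bar from its hinge, 1 mm to the -x side of the bar's line. The slot is J-shaped: its mouth opens on the bar's +x edge (14 mm from the bar's line), from 64 to 88 mm along; inside, a channel 14 mm wide goes up to this end, behind a round-ended lip 8 mm wide and 12 mm high.
- bar_knob (a point): Centre of the black cylindrical knob (28 mm diameter, 34 mm long, along the bar) at the bar's top, 185 mm along the bar from its hinge, 246 mm above the table at the start; free on all sides. Below it the neck is 14 mm (local x) by 8 mm (local y).
- hook_pin (a point): Fixed round pin, 8 mm diameter, along the stand's y, crossing the bar's plane; this point is on its axis in that plane: local x 10, y 165 mm, 205 mm above the table. It sticks out from the bracket behind the bar.
- spray_can: Loose upright can, 64 mm diameter, 190 mm high: a bystander. Origin under its centre.
- tape_roll: Loose roll core, 100 mm diameter, 25 mm high: a bystander. Origin under its centre.
- brush: Loose paint brush lying on the table: a bystander.
- wood_block: Loose wood block 90 x 60 x 30 mm: a bystander. Origin under its centre.

How it is judged:
On the way:
1. the shutter is up with its bar's slot over the pin (value of joint shutter between 0.036 and 0.052 m and value of joint bar above 0.2 rad), for 0.2 s.
At the end, for the whole second after the job is handed in: The shutter hangs by its bar from the pin (raised 36 to 52 mm, bar joint over 0.2 rad), the big ball's centre is within 10 mm (seen from above) of the spot in front of the nozzle, and the lever is back at rest (under 0.06 rad) (all of step 1 and horizontal distance between big_ball and spray_spot below 0.01 m and value of joint lever below 0.06 rad); the robot touches nothing.
It fails at once if the robot pushes on the carousel or its balls with more than 3 N instead of working the lever (contact force between any of the fingers, the arm and carousel above 3 N).
It fails at once if a bystander (can, tape roll, brush, wood block) is moved by more than 30 mm (distance of any of spray_can, tape_roll, brush, wood_block from where it was at the start of the episode above 0.03 m).
It also fails if it takes over 61 s, if anything falls off the work surface, if the arm or the gripper's body presses on something with over 40 N, if the wrist force passes 120 N, or if a joint passes its speed limit or range.

## Working session

There is one attempt and no reset: what is moved stays moved. The work goes in short steps, Python scripts to look and compute and a tool call to move; the robot and the scene stay as the last step left them, time stands still between calls to the robot, and variables do not carry over. Pictures are saved under pics/ and viewed, at most 10 in all, crops included, and the job is handed in when it is done.

Besides the shell and the picture viewer there is one more tool, called by a JSON object that holds its "fn" and its "kwargs", one argument or row to a line. servo_tool: Moves the arm, as the interface text tells. Its arguments: {"type":"object","properties":{"targets":{"type":"array"}},"required":["targets"]}

```bash
mkdir -p pics; cat > h.py <<'E'
import numpy as np, cv2
from rig import *
def save(n):
    im,d=camera(n); np.savez(f'pics/{n}.npz',im=im,d=d,K=camera_info(n)['K'],E=camera_info(n)['extrinsics'])
    return im,d
def pts(n):
    z=np.load(f'pics/{n}.npz'); d=z['d'];K=z['K'];E=z['E']
    v,u=np.mgrid[:420,:560]
    c=np.stack([(u-K[0,2])/K[0,0]*d,(v-K[1,2])/K[1,1]*d,d],-1)
    return z['im'],(c-E[:3,3])@E[:3,:3],d
E
python3 - <<'E'
from h import *
a,_=save('scene');b,_=save('side')
cv2.imwrite('pics/a.png',cv2.cvtColor(a,cv2.COLOR_RGB2BGR));cv2.imwrite('pics/b.png',cv2.cvtColor(b,cv2.COLOR_RGB2BGR))
s=observe();print(s)
for n in('scene','side'):
    E=np.array(camera_info(n)['extrinsics']);print(n,-E[:3,:3].T@E[:3,3],E[2,:3])
E
```

```text
{'clock': 0.1, 'qpos': array([-0.04150458,  0.417925  , -0.0102948 ,  1.61412791,  0.00470445,
        1.11071486, -0.0529954 ]), 'qvel': array([-0.00062802, -0.00261037,  0.00040078, -0.00224199, -0.00073791,
       -0.00202189, -0.00111277]), 'tau': array([ 7.36347683e-04, -8.65828443e+01,  6.80071078e-01, -4.35639203e+01,
        1.91787863e-02,  5.01704752e-03, -1.23103691e-04]), 'tool_pos': array([ 6.24645888e-01, -1.52896943e-05,  2.06510342e-01]), 'ee_rot': array([-2.22090220e+00, -2.22092820e+00,  1.38054798e-03]), 'ft_force': array([-0.85249964, -0.56413006,  0.61605886]), 'wrist_torque': array([0.01642985, 0.0077351 , 0.00661959]), 'gripper_force': 0.0, 'grip_width': 0.9982350022344392}
scene [1.09511675 0.91342488 1.53743975] [-0.34572825 -0.5334439  -0.7719518 ]
side [ 0.45058162 -1.33574477  1.10363666] [ 0.02673377  0.81168541 -0.58348273]
```

View pics/a.png

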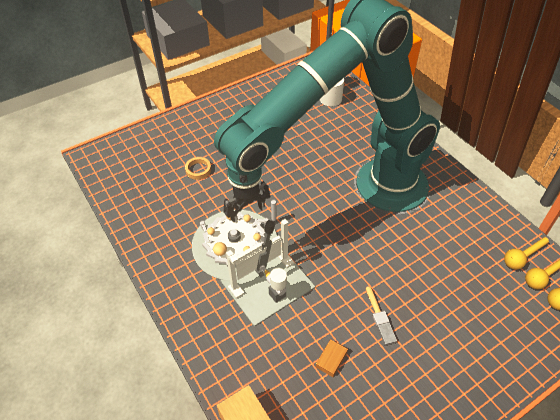

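View pics/b.png

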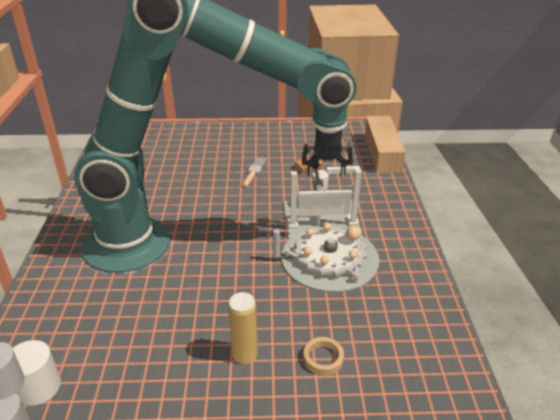

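The scene view has the station around (240,250), with the big ball near (220,249). In the side view the posts are at (294,200) and (357,190), the lever post is at (278,245) and the big ball at (354,232). Next I'll measure with depth.

```bash
python3 - <<'E'
from h import *
tiles=[]
for n,(r0,r1,c0,c1) in dict(scene=(180,330,180,330),side=(140,290,250,400)).items():
    im,P,d=pts(n)
    tiles.append(cv2.resize(im[r0:r1,c0:c1],(400,400),interpolation=cv2.INTER_CUBIC))
    np.set_printoptions(precision=3,suppress=True)
    reg=np.zeros(d.shape,bool);reg[r0:r1,c0:c1]=1;reg&=d>0
    hsv=cv2.cvtColor(im,cv2.COLOR_RGB2HSV)
    def comps(m,name,mn=6):
        k,l,st,c=cv2.connectedComponentsWithStats(m.astype(np.uint8))
        for i in range(1,k):
            if st[i,4]>=mn:
                q=P[l==i];print(n,name,c[i].round(1),st[i,4],'med',np.median(q,0),'min',q.min(0),'max',q.max(0))
    comps(reg&(hsv[...,1]>100)&(hsv[...,0]>8)&(hsv[...,0]<28)&(P[...,2]>.045)&(P[...,2]<.11),'ball')
    comps(reg&(P[...,2]>.203)&(P[...,2]<.22)&(hsv[...,2]>110),'top')
    comps(reg&(hsv[...,2]<60)&(P[...,2]>.05)&(P[...,2]<.27),'black')
    comps(reg&(hsv[...,2]>90)&(P[...,2]>.1)&(P[...,2]<.12),'z115',3)
cv2.imwrite('pics/c.png',cv2.cvtColor(np.hstack(tiles),cv2.COLOR_RGB2BGR))
E
```

```text
scene ball [246.8 217.9] 37 med [ 0.572 -0.114  0.065] min [ 0.56  -0.129  0.053] max [ 0.582 -0.106  0.078]
scene ball [229.  218.1] 7 med [ 0.624 -0.149  0.064] min [ 0.619 -0.153  0.055] max [ 0.629 -0.145  0.067]
scene ball [210.5 230.8] 37 med [ 0.702 -0.134  0.064] min [ 0.692 -0.147  0.052] max [ 0.713 -0.126  0.075]
scene ball [256.9 236.5] 39 med [ 0.584 -0.027  0.066] min [ 0.572 -0.041  0.058] max [ 0.595 -0.019  0.075]
scene ball [219.9 248.5] 132 med [ 0.716 -0.041  0.083] min [ 0.695 -0.068  0.058] max [ 0.736 -0.027  0.098]
scene ball [246.1 247.2] 14 med [ 0.639 -0.008  0.067] min [ 0.628 -0.014  0.064] max [0.646 0.    0.077]
scene ball [266.5 272.7] 22 med [0.636 0.116 0.073] min [0.627 0.105 0.065] max [0.642 0.126 0.083]
scene top [284.  222.6] 37 med [0.537 0.067 0.211] min [0.526 0.055 0.203] max [0.545 0.075 0.217]
scene top [265.5 235.5] 6 med [0.611 0.078 0.211] min [0.609 0.073 0.209] max [0.614 0.083 0.219]
scene top [242.7 252.8] 229 med [0.706 0.096 0.211] min [0.64  0.063 0.203] max [0.745 0.107 0.22 ]
scene black [259.1 204.6] 12 med [ 0.584 -0.002  0.2
[... 1400 characters left out ...]
de top [293.3 174.1] 35 med [0.531 0.059 0.213] min [0.524 0.048 0.204] max [0.54  0.076 0.219]
side black [314.9 164.9] 30 med [0.597 0.064 0.243] min [0.588 0.059 0.225] max [0.604 0.074 0.251]
side z115 [321.9 185. ] 39 med [0.636 0.153 0.108] min [0.613 0.144 0.1  ] max [0.651 0.167 0.119]
side z115 [354.4 199. ] 32 med [0.729 0.064 0.111] min [0.722 0.059 0.101] max [0.738 0.082 0.12 ]
side z115 [324.1 199.5] 262 med [0.632 0.067 0.109] min [0.548 0.058 0.1  ] max [0.715 0.077 0.12 ]
side z115 [293.1 202.1] 24 med [0.532 0.055 0.111] min [0.525 0.052 0.101] max [0.538 0.061 0.12 ]
side z115 [275.5 232.4] 43 med [ 0.474 -0.099  0.111] min [ 0.465 -0.106  0.1  ] max [ 0.48  -0.084  0.119]
```

View pics/c.png

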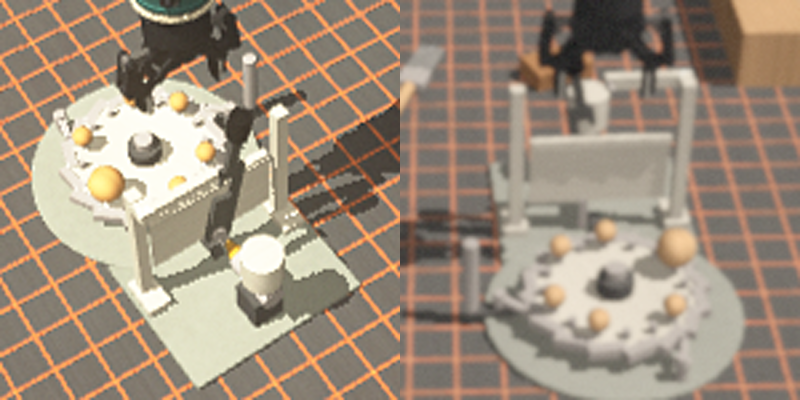

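The zoomed crop shows everything upright. The knob is at scene crop (238,120), the lever post at (250,75), and the big ball stands about 60° clockwise of the nozzle. Next I'll fit the stand pose.

```bash
cat > fit.py <<'E'
from h import *
from scipy.optimize import least_squares
np.set_printoptions(precision=4,suppress=True)
def ray(z,uv,h):
    K,E=z['K'],z['E'];r=E[:3,:3].T@np.array([(uv[0]-K[0,2])/K[0,0],(uv[1]-K[1,2])/K[1,1],1]);c=-E[:3,:3].T@E[:3,3]
    return (c+r*(h-c[2])/r[2])[:2]
def balls(n,box):
    z=np.load(f'pics/{n}.npz');im,P,d=pts(n);hsv=cv2.cvtColor(im,cv2.COLOR_RGB2HSV)
    m=(hsv[...,1]>80)&(hsv[...,0]>8)&(hsv[...,0]<28)&(P[...,2]>.045)&(P[...,2]<.11);o=[]
    mm=np.zeros_like(m);mm[box[0]:box[1],box[2]:box[3]]=1
    k,l,st,c=cv2.connectedComponentsWithStats((m&mm).astype(np.uint8))
    for i in range(1,k):
        if st[i,4]>=15: o.append((ray(z,c[i],.069),st[i,4],c[i]))
    return o
E
python3 - <<'E'
from fit import *
for n,b in dict(scene=(200,265,195,262),side=(215,275,290,372)).items():
    for o in balls(n,b): print(n,*o)
    im,P,d=pts(n)
    z=P[...,2];x=P[...,0];y=P[...,1]
    q=P[(z>.04)&(z<.108)&(x>.45)&(x<.5)&(y>-.12)&(y<-.06)]
    if len(q)>5:
        f=least_squares(lambda p:np.hypot(*(q[:,:2]-p).T)-.009,q[:,:2].mean(0)-(.006*np.array([1,1]) if n=='scene' else np.array([0,-.006])),loss='soft_l1',f_scale=.001);print('lever',n,len(q),f.x,abs(f.fun).mean())
    # shutter plane
    q=P[(z>.055)&(z<.135)&(x>.57)&(x<.70)&(y>.05)&(y<.1)]
    if len(q)>20:
        a=np.polyfit(q[:,0],q[:,1],1)
        for _ in range(5):
            r=q[:,1]-np.polyval(a,q[:,0]);q=q[abs(r)<.004] if _ else q;a=np.polyfit(q[:,0],q[:,1],1)
        print('shutter',n,len(q),a,np.polyval(a,.63))
    for nm,xc in(('post-',.535),('post+',.735)):
        q=P[(z>.06)&(z<.2)&(abs(x-xc)<.02)&(y>.03)&(y<.11)];print(nm,n,len(q),np.median(q,0),np.percentile(q,3,axis=0),np.percentile(q,97,axis=0))
    for nm,c in(('can',(243,330)),('tape',(323,343)),('brush',(380,315)),('block',(333,357))):
        if (n=='side')==(nm in('can','tape')): print(nm,P[c[1],c[0]])
E
```

```text
scene [ 0.5731 -0.1117] 37 [246.8378 217.9189]
scene [ 0.7044 -0.1312] 43 [210.5349 230.8372]
scene [ 0.5859 -0.0248] 44 [256.7727 236.6818]
scene [ 0.7135 -0.0501] 139 [219.7626 248.6115]
scene [ 0.6399 -0.0063] 19 [245.7368 247.7368]
lever scene 63 [ 0.4774 -0.0918] 0.001762389363093588
shutter scene 217 [0.0193 0.0607] 0.07292391616922286
post- scene 191 [0.5414 0.0703 0.1299] [0.528  0.0581 0.0659] [0.5533 0.0754 0.1933]
post+ scene 184 [0.7374 0.08   0.1218] [0.7162 0.066  0.0629] [0.7436 0.0962 0.1967]
brush [0.4029 0.4091 0.0173]
block [0.6122 0.4442 0.0315]
side [ 0.6328 -0.018 ] 44 [326.3409 225.9773]
side [ 0.7116 -0.052 ] 154 [353.026  232.3831]
side [ 0.5778 -0.0458] 36 [309.3889 231.8611]
side [ 0.5649 -0.134 ] 39 [307.1538 250.7179]
side [ 0.6967 -0.1527] 42 [352.7381 254.0952]
side [ 0.6105 -0.175 ] 43 [323.9535 259.7442]
lever side 105 [ 0.4734 -0.0934] 0.001853275981376382
shutter side 608 [0.0452 0.0384] 0.06687579881508021
post- side 252 [0.5339 0.0578 0.1208] [0.5232 0.0507 0.0636] [0.5541 0.0694 0.1939]
post+ side 227 [0.7293 0.0655 0.1356] [0.7221 0.0597 0.0676] [0.7386 0.0799 0.1979]
can [ 0.3885 -0.4811  0.1273]
tape [ 0.5864 -0.4316  0.0151]
```

```bash
cat >> fit.py <<'E'
def rowfit():
    z={n:np.load(f'pics/{n}.npz') for n in('scene','side')}
    B=[(n,o[2],.069 if o[1]>100 else .059) for n,b in dict(scene=(200,265,195,262),side=(215,275,290,372)).items() for o in balls(n,b) if o[1]>=30]
    R=np.array([ray(z[n],c,h) for n,c,h in B])
    L=np.array([[.4774,-.0918],[.4734,-.0934]])
    def res(p):
        c,s=np.cos(p[2]),np.sin(p[2]);T=lambda q:((np.asarray(q)-p[:2])@np.array([[c,-s],[s,c]]))
        return np.concatenate([np.hypot(*(R-p[:2]).T)-.080,(T(L)-[-.165,0]).ravel(),
          T([.532,.060])-[-.1,.155],T([.7304,.069])-[.1,.155]])
    f=least_squares(res,[.638,-.09,.045],loss='soft_l1',f_scale=.002)
    return f,res(f.x),R,B
E
python3 - <<'E'
from fit import *
f,r,R,B=rowfit();print(f.x,np.round(r*1000,1));
d=R-f.x[:2];print(np.degrees(np.arctan2(d[:,1],d[:,0])-f.x[2]),[b[2] for b in B])
for n in('scene','side'):
    im,P,d=pts(n);v=im.max(-1);z=P[...,2]
    q=P[(z>.225)&(z<.27)&(v<70)&(abs(P[...,0]-.597)<.03)&(abs(P[...,1]-.075)<.04)];print('knob',n,len(q),q.mean(0) if len(q) else '',q.min(0),q.max(0))
x,y,t=f.x;Rz=np.array([[np.cos(t),-np.sin(t)],[np.sin(t),np.cos(t)]])
for nm,q in dict(knob=(-.0368,.165),hinge=(0,.165),lever=(-.165,0)).items():print(nm,f.x[:2]+Rz@q)
E
```

```text
[ 0.6395 -0.0871  0.0432] [-3.2  0.5 -0.1  2.8  2.1  0.2  0.9  1.5  0.6  1.4  2.9  2.3 -1.2  0.9
 -1.  -3.4 -2.4 -2.9]
[-158.2099  -41.9044  133.0881   24.1149   90.9853   23.5142  135.8298
 -156.8557  -44.7189 -112.1927] [0.059, 0.059, 0.059, 0.069, 0.059, 0.069, 0.059, 0.059, 0.059, 0.059]
knob scene 72 [0.5998 0.0829 0.2535] [0.5841 0.0649 0.2313] [0.6134 0.0956 0.2671]
knob side 32 [0.5974 0.0647 0.2414] [0.5878 0.0592 0.2255] [0.6065 0.0728 0.2513]
knob [0.5956 0.0761]
hinge [0.6324 0.0777]
lever [ 0.4746 -0.0943]
```

{"fn": "servo_tool", "kwargs": {
  "targets": [
    [0,0,6.73,0,0,-36,1],
    [0,0,6.73,0,0,-36,1],
    [0,0,6.73,0,0,-36,1],
    [0,0,6.73,0,0,-36,1],
    [0,0,6.73,0,0,0,1],
    [0,0,6.73,0,0,0,1],
    [0,0,6.73,0,0,0,1],
    [0,0,6.73,0,0,0,1],
    [0,0,6.73,0,0,0,1],
    [0,0,6.73,0,0,0,1]
  ]
}}

```text
clock: 0.93
tool_pos: [0.6248, 0.0, 0.3507]
ee_rot: [-3.082, -0.609, 0.001]
ft_force: [0.3, 0.6, -0.0]
grip_width: 1.002
gripper_force: 0.0
```

{"fn": "servo_tool", "kwargs": {
  "targets": [
    [0,0,6.73,0,0,0,1],
    [0,0,6.73,0,0,0,1],
    [0,0,6.73,0,0,0,1],
    [0,5.73,0,0,0,0,1],
    [0,5.73,0,0,0,0,1],
    [0,0,0,0,0,0,1],
    [0,0,0,0,0,0,1]
  ]
}}

```text
clock: 1.52
tool_pos: [0.624, 0.0, 0.3513]
ee_rot: [-3.12, -0.069, -0.313]
ft_force: [1.1, -0.3, 1.4]
grip_width: 0.998
gripper_force: 0.0
```

```bash
cat >> h.py <<'E'
from scipy.spatial.transform import Rotation as Ro
def to(p,grasp=True):
    s=observe();R=Ro.from_rotvec(s['ee_rot']).as_matrix();c=s['tool_pos']-(R[:,2]*tcp_to_grasp if grasp else 0)
    return (R.T@(np.array(p)-c))*1000
def loc(p,t=.0432,o=(.6395,-.0871)):
    p=np.asarray(p);return np.array([o[0]+np.cos(t)*p[0]-np.sin(t)*p[1],o[1]+np.sin(t)*p[0]+np.cos(t)*p[1],p[2]])
def st():
    s=observe();R=Ro.from_rotvec(s['ee_rot']).as_matrix();print(s['clock'],s['tool_pos'].round(4),'\n',R.round(3),s['ft_force'].round(1),s['grip_width'])
E
python3 - <<'E'
from h import *
np.set_printoptions(precision=4,suppress=True)
st();print(tcp_to_grasp)
print('shift to knob grasp',to(loc((-.0368,.165,.246))))
im,d=save('wrist');cv2.imwrite('pics/w.png',cv2.cvtColor(im,cv2.COLOR_RGB2BGR))
K=camera_info('wrist')['K'];E=np.array(camera_info('wrist')['extrinsics']);print(K)
for nm,p in dict(knobtop=(-.0402,.165,.263),knobc=(-.0368,.165,.246),pm=(-.1,.155,.215),pp=(.1,.155,.215),lev=(-.165,0,.115),pin=(.01,.165,.205)).items():
    c=E[:3,:3]@loc(p)+E[:3,3];r=np.hypot(c[0],c[1]);th=np.arctan2(r,c[2]);print(nm,K[0,2]+K[0,0]*th*c[0]/r,K[1,2]+K[1,1]*th*c[1]/r)
E
```

```text
1.5167 [0.624  0.     0.3513] 
 [[ 0.979  0.044  0.198]
 [ 0.043 -0.999  0.009]
 [ 0.198 -0.    -0.98 ]] [ 1.1 -0.3  1.4] 0.9982050641436158
0.0187
shift to knob grasp [-45.435  -77.2617 116.9982]
[[325.1923   0.     281.7652]
 [  0.     325.1923 205.4619]
 [  0.       0.       1.    ]]
knobtop 192.87654266858652 254.43215111364236
knobc 197.56312382251036 246.30916181687084
pm 217.61202070727015 298.3756352349629
pp 214.2936465746692 102.59144038542854
lev 344.55515693281706 314.1755402557171
pin 206.30165845400126 192.42335671900295
```

View pics/w.png

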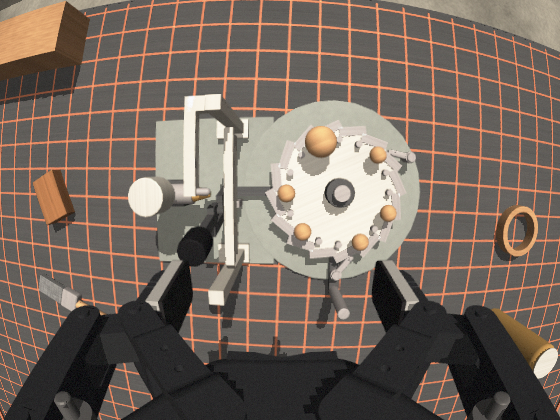

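The wrist view matches the fit to within a few pixels: knob at (195,246), -x post top at (217,297), lever top at (343,313). I'll go on to the grasp.

{"fn": "servo_tool", "kwargs": {
  "targets": [
    [0,0,0,-23,-39,10,1],
    [0,0,0,-22,-38,20,1],
    [0,0,0,0,0,30,1],
    [0,0,0,0,0,30,1],
    [0,0,0,0,0,27,1],
    [0,0,0,0,0,0,1],
    [0,0,0,0,0,0,0],
    [0,0,0,0,0,0,0],
    [0,0,0,0,0,0,0],
    [0,0,0,0,0,0,0]
  ]
}}

```text
clock: 2.4
tool_pos: [0.6067, 0.0703, 0.235]
ee_rot: [-3.116, -0.071, -0.319]
ft_force: [-7.1, 38.8, 23.1]
grip_width: 0.454
gripper_force: 19.8
```

{"fn": "servo_tool", "kwargs": {
  "targets": [
    [0,0,0,0,0,0,0],
    [0,0,0,0,0,0,0],
    [0,0,0,0,0,0,0]
  ]
}}

```text
clock: 2.65
tool_pos: [0.6073, 0.0766, 0.2367]
ee_rot: [-3.109, -0.08, -0.323]
ft_force: [-5.7, 42.2, 23.3]
grip_width: 0.277
gripper_force: 57.8
```

```bash
python3 - <<'E'
from h import *
np.set_printoptions(precision=4,suppress=True)
st();print(observe()['gripper_force'],to(loc((-.0368,.165,.246))))
E
```

```text
2.65 [0.6073 0.0766 0.2367] 
 [[ 0.977  0.052  0.205]
 [ 0.049 -0.999  0.02 ]
 [ 0.206 -0.01  -0.979]] [-5.7 42.2 23.3] 0.2773000225429611
57.8459769487381 [-9.496  -0.2517  7.1634]
```

Rows 1 and 2 went past the shift limit and were cut short, so the grasp is about 9 mm off. I'll open, correct and grip again.

{"fn": "servo_tool", "kwargs": {
  "targets": [
    [0,0,0,0,0,0,0.8],
    [0,0,0,0,0,0,0.8],
    [0,0,0,0,0,0,0.8],
    [0,0,0,0,0,0,0.8],
    [0,0,0,0,0,0,0.8]
  ]
}}

```text
clock: 3.07
tool_pos: [0.6058, 0.0666, 0.2327]
ee_rot: [-3.121, -0.067, -0.314]
ft_force: [1.2, 0.3, -0.2]
grip_width: 0.799
gripper_force: 0.0
```

```bash
python3 - <<'E'
from h import *
np.set_printoptions(precision=4,suppress=True)
st();print(to(loc((-.0368,.165,.246))))
E
```

```text
3.0667 [0.6058 0.0666 0.2327] 
 [[ 0.979  0.043  0.199]
 [ 0.042 -0.999  0.008]
 [ 0.199  0.    -0.98 ]] [ 1.2  0.3 -0.2] 0.798869936622063
[ -6.9207 -10.0151   3.6992]
```

{"fn": "servo_tool", "kwargs": {
  "targets": [
    [0,0,0,-7,-10,2,0.8],
    [0,0,0,0,0,0,0.8],
    [0,0,0,0,0,0,0],
    [0,0,0,0,0,0,0],
    [0,0,0,0,0,0,0],
    [0,0,0,0,0,0,0],
    [0,0,0,0,0,0,0]
  ]
}}

```text
clock: 3.65
tool_pos: [0.5993, 0.0778, 0.2297]
ee_rot: [-3.119, -0.069, -0.315]
ft_force: [-2.1, 7.4, 6.4]
grip_width: 0.291
gripper_force: 58.6
```

```bash
python3 - <<'E'
from h import *
np.set_printoptions(precision=4,suppress=True)
st();print(observe()['gripper_force'],to(loc((-.0368,.165,.246))))
E
```

```text
3.65 [0.5993 0.0778 0.2297] 
 [[ 0.979  0.045  0.2  ]
 [ 0.043 -0.999  0.01 ]
 [ 0.2   -0.001 -0.98 ]] [-2.1  7.4  6.4] 0.2914918014801158
58.600945472717285 [-0.4246  1.4595  1.9398]
```

{"fn": "servo_tool", "kwargs": {
  "targets": [
    [0,0,0,3.2,0,-15.5,0],
    [0,0,0,3.2,0,-15.5,0],
    [0,0,0,3.2,0,-15.5,0],
    [0,0,0,3.2,0,-15.5,0],
    [0,0,0,0,0,0,0],
    [0,0,0,0,0,0,0]
  ]
}}

```text
clock: 4.15
tool_pos: [0.5991, 0.0778, 0.2927]
ee_rot: [-3.119, -0.07, -0.314]
ft_force: [0.5, 7.1, -6.7]
grip_width: 0.288
gripper_force: 60.5
```

```bash
python3 - <<'E'
from h import *
np.set_printoptions(precision=4,suppress=True)
st();print(to(loc((-.0368,.165,.308))))
E
```

```text
4.15 [0.5991 0.0778 0.2927] 
 [[ 0.979  0.045  0.199]
 [ 0.044 -0.999  0.01 ]
 [ 0.199 -0.001 -0.98 ]] [ 0.5  7.1 -6.7] 0.28765875891959636
[-0.4124  1.5053  2.9539]
```

{"fn": "servo_tool", "kwargs": {
  "targets": [
    [0,-5,0,14.5,0,0,0],
    [0,-5,0,14.5,0,0,0],
    [0,0,0,0,0,0,0]
  ]
}}

```text
clock: 4.4
tool_pos: [0.6297, 0.079, 0.2941]
ee_rot: [-3.14, -0.07, -0.026]
ft_force: [0.0, 6.6, -6.3]
grip_width: 0.291
gripper_force: 60.6
```

```bash
cat >> h.py <<'E'
def hinge():
    # assumed rigid with tool: hinge 185 mm beyond grasp along tool z; in local frame
    s=observe();R=Ro.from_rotvec(s['ee_rot']).as_matrix();g=s['tool_pos']-R[:,2]*tcp_to_grasp;L=Ro.from_euler('z',.0432).as_matrix()
    gl=L.T@(g-[.6395,-.0871,0]);zl=L.T@R[:,2];print('grasp local',gl.round(4),'tilt',np.arctan2(-zl[0],-zl[2]).round(3),'hinge',(gl+zl*.1835).round(4))
E
python3 - <<'E'
from h import *
st();hinge()
E
```

```text
4.4 [0.6297 0.079  0.2941] 
 [[ 0.999  0.045  0.016]
 [ 0.045 -0.999  0.001]
 [ 0.016 -0.    -1.   ]] [ 0.   6.6 -6.3] 0.29115278811288
grasp local [-0.0029  0.1664  0.3128] tilt -0.016 hinge [1.000e-04 1.664e-01 1.293e-01]
```

{"fn": "servo_tool", "kwargs": {
  "targets": [
    [0,-4.75,0,13.8,0,0,0],
    [0,-4.75,0,13.8,0,0,0],
    [0,0,0,0,0,0,0],
    [0,0,0,0,0,0,0]
  ]
}}

```text
clock: 4.73
tool_pos: [0.6557, 0.0802, 0.2927]
ee_rot: [3.13, 0.07, -0.229]
ft_force: [-2.1, 7.1, -6.2]
grip_width: 0.287
gripper_force: 60.7
```

```bash
python3 - <<'E'
from h import *
st();hinge()
E
```

```text
4.7333 [0.6557 0.0802 0.2927] 
 [[ 0.988  0.045 -0.145]
 [ 0.044 -0.999 -0.006]
 [-0.145 -0.    -0.989]] [-2.1  7.1 -6.2] 0.2869081017151641
grasp local [0.0261 0.1665 0.3112] tilt 0.146 hinge [-0.0006  0.1665  0.1297]
```

{"fn": "servo_tool", "kwargs": {
  "targets": [
    [0,0.5,0,-0.6,0,5,0],
    [0,0.5,0,-0.6,0,5,0],
    [0,0.5,0,-0.6,0,5,0],
    [0,0.5,0,-0.6,0,4,0],
    [0,0,0,0,0,0,0],
    [0,0,0,0,0,0,0]
  ]
}}

```text
clock: 5.23
tool_pos: [0.6499, 0.0801, 0.277]
ee_rot: [3.135, 0.07, -0.167]
ft_force: [-0.9, 5.6, -5.1]
grip_width: 0.29
gripper_force: 61.0
```

```bash
python3 - <<'E'
from h import *
st();hinge()
E
```

```text
5.2333 [0.6499 0.0801 0.277 ] 
 [[ 0.993  0.045 -0.106]
 [ 0.045 -0.999 -0.003]
 [-0.106 -0.001 -0.994]] [-0.9  5.6 -5.1] 0.2897930064468816
grasp local [0.0196 0.1666 0.2956] tilt 0.107 hinge [1.000e-04 1.668e-01 1.131e-01]
```

{"fn": "servo_tool", "kwargs": {
  "targets": [
    [0,0,0,0.3,0,3,0],
    [0,0,0,0.3,0,3,0],
    [0,0,0,0,0,0,0],
    [0,0,0,0,0,0,0]
  ]
}}

```text
clock: 5.57
tool_pos: [0.6519, 0.0802, 0.2755]
ee_rot: [-3.137, -0.07, 0.156]
ft_force: [-1.8, 5.6, 32.0]
grip_width: 0.288
gripper_force: 64.8
```

```bash
python3 - <<'E'
from h import *
st();hinge();b,_=save('side');save('scene')
im,P,d=pts('scene');a=cv2.resize(im[180:330,180:330],(400,400),interpolation=cv2.INTER_CUBIC)
b=cv2.resize(b[140:290,250:400],(400,400),interpolation=cv2.INTER_CUBIC)
cv2.imwrite('pics/d.png',cv2.cvtColor(np.hstack([a,b]),cv2.COLOR_RGB2BGR))
E
```

```text
5.5667 [0.6519 0.0802 0.2755] 
 [[ 0.994  0.045 -0.099]
 [ 0.045 -0.999 -0.002]
 [-0.099 -0.002 -0.995]] [-1.8  5.6 32. ] 0.28840374006955655
grasp local [0.0215 0.1665 0.2941] tilt 0.099 hinge [0.0033 0.1669 0.1115]
```

View pics/d.png

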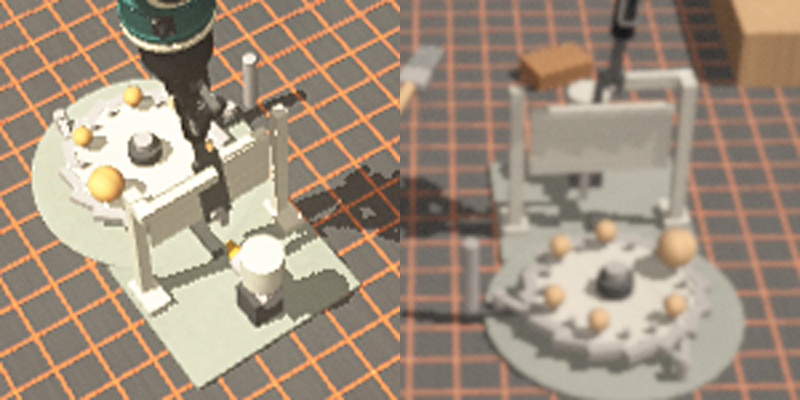

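The shutter is up. The +32 N vertical force at a raise of about 43.5 mm fits the slot end resting on the pin. I'll relax, open and retract upward.

{"fn": "servo_tool", "kwargs": {
  "targets": [
    [0,0,0,-0.3,0,-3,0],
    [0,0,0,0,0,0,0.8],
    [0,0,0,0,0,0,0.8],
    [0,0,0,0,0,0,0.8],
    [0,0,0,0,0,0,0.8],
    [0,0,0,0,0,-20,0.8],
    [0,0,0,0,0,-30,0.8],
    [0,0,0,0,0,-30,0.8],
    [0,0,0,0,0,0,0]
  ]
}}

```text
clock: 6.42
tool_pos: [0.6604, 0.0792, 0.3598]
ee_rot: [3.135, 0.068, -0.155]
ft_force: [-0.0, -1.3, 0.5]
grip_width: 0.671
gripper_force: 0.0
```

```bash
python3 - <<'E'
from h import *
st();save('side');save('scene');L=Ro.from_euler('z',.0432).as_matrix()
for n in('side','scene'):
    im,P,d=pts(n);Q=(P-[.6395,-.0871,0])@L;v=im.max(-1)
    m=(v<80)&(Q[...,2]>.27)&(Q[...,2]<.32)&(abs(Q[...,0])<.06)&(abs(Q[...,1]-.165)<.03)
    print(n,m.sum(),'knob',np.median(Q[m],0),Q[m].min(0),Q[m].max(0))
    m=(abs(Q[...,1]-.153)<.006)&(Q[...,0]>.04)&(Q[...,0]<.08)&(Q[...,2]>.08)&(Q[...,2]<.2)
    print('plate z',np.percentile(Q[m][:,2],[2,98]))
print('to lever start', to(loc((-.165,.045,.065)),False))
E
```

```text
6.4167 [0.6604 0.0792 0.3598] 
 [[ 0.994  0.043 -0.098]
 [ 0.043 -0.999 -0.004]
 [-0.098 -0.    -0.995]] [-0.  -1.3  0.5] 0.6711563553450481
side 98 knob [0.01699022 0.15612787 0.29688206] [0.00509352 0.14625087 0.27089623] [0.02984698 0.17147262 0.31286467]
plate z [0.09542245 0.18913546]
scene 97 knob [0.02648745 0.17453132 0.3056775 ] [0.01098016 0.15378998 0.27681408] [0.03708755 0.18368641 0.31429433]
plate z [0.09206754 0.19142275]
to lever start [-160.6875938   120.16317926  308.25048861]
```

The shutter hangs: plate bottom at about 94 mm, so raised 44 mm, and the knob is at local x of about 18 mm, so the bar joint is about 0.3. I'll go to the lever.

{"fn": "servo_tool", "kwargs": {
  "targets": [
    [0,2.8,0,0,0,-10,0],
    [0,2.8,0,0,0,0,0],
    [0,0,0,-32.2,20,0,0],
    [0,0,0,-32.2,20,0,0],
    [0,0,0,-32.2,20,0,0],
    [0,0,0,-32.2,20,0,0],
    [0,0,0,-32.2,20,0,0],
    [0,0,0,-32.2,20,0,0],
    [0,0,0,0,0,35,0],
    [0,0,0,0,0,35,0]
  ]
}}

```text
clock: 7.35
tool_pos: [0.4706, -0.0502, 0.2959]
ee_rot: [-3.14, -0.065, 0.006]
ft_force: [1.9, 0.9, -0.9]
grip_width: 0.003
gripper_force: 0.0
```

{"fn": "servo_tool", "kwargs": {
  "targets": [
    [0,0,0,0,0,35,0],
    [0,0,0,0,0,35,0],
    [0,0,0,0,0,35,0],
    [0,0,0,0,0,0,0],
    [0,0,0,0,0,0,0]
  ]
}}

```text
clock: 7.77
tool_pos: [0.4695, -0.049, 0.1899]
ee_rot: [3.14, 0.069, -0.018]
ft_force: [0.9, -0.6, 0.8]
grip_width: -0.003
gripper_force: 0.0
```

```bash
python3 - <<'E'
from h import *
st();print(to(loc((-.165,.045,.075)),False),to(loc((-.165,0,.075)),False))
E
```

```text
7.7667 [ 0.4695 -0.049   0.1899] 
 [[ 0.999  0.044 -0.011]
 [ 0.044 -0.999 -0.001]
 [-0.012  0.    -1.   ]] [ 0.9 -0.6  0.8] -0.0032422728006045007
[  4.48559944   0.34720177 114.87245035] [  4.46569223  45.34719599 114.88358495]
```

{"fn": "servo_tool", "kwargs": {
  "targets": [
    [0,-0.6,0,4,0,38,0],
    [0,0,0,0,0,38,0],
    [0,0,0,0,0,38,0],
    [0,0,0,0,16,0,0],
    [0,0,0,2,16,0,0],
    [0,0,0,2,16,0,0],
    [0,0,0,2,16,0,0],
    [0,0,0,2,16,0,0],
    [0,0,0,2,16,0,0],
    [0,0,0,0,0,0,0]
  ]
}}

```text
clock: 8.6
tool_pos: [0.4891, -0.1467, 0.0788]
ee_rot: [3.14, 0.066, -0.024]
ft_force: [-0.9, 1.8, 1.2]
grip_width: -0.003
gripper_force: 1.2
```

```bash
python3 - <<'E'
from h import *
st();print(to(loc((-.15,-.053,.075)),False))
E
```

```text
8.6 [ 0.4891 -0.1467  0.0788] 
 [[ 0.999  0.042 -0.015]
 [ 0.042 -0.999 -0.001]
 [-0.015  0.001 -1.   ]] [-0.9  1.8  1.2] -0.002670743623217916
[ 2.9015812  -0.02020177  3.74490025]
```

{"fn": "servo_tool", "kwargs": {
  "targets": [
    [0,0,0,1,3,0,0],
    [0,0,0,1,3,0,0],
    [0,0,0,0,0,0,0]
  ]
}}

```text
clock: 8.85
tool_pos: [0.4898, -0.1483, 0.0775]
ee_rot: [-3.139, -0.071, 0.029]
ft_force: [-5.2, 12.1, 7.2]
grip_width: 0.001
gripper_force: 6.1
```

{"fn": "servo_tool", "kwargs": {
  "targets": [
    [0,0,0,1,3,0,0],
    [0,0,0,0,0,0,0]
  ]
}}

```text
clock: 9.02
tool_pos: [0.4903, -0.1497, 0.0772]
ee_rot: [-3.137, -0.073, 0.032]
ft_force: [-8.5, 20.0, 9.8]
grip_width: 0.001
gripper_force: 10.2
```

```bash
python3 - <<'E'
from h import *
st();im,_=save('wrist');save('side');z=np.load('pics/side.npz')['im']
b=cv2.resize(z[180:330,230:380],(400,400),interpolation=cv2.INTER_CUBIC)
cv2.imwrite('pics/e.png',cv2.cvtColor(np.hstack([b,cv2.resize(im,(533,400))[:,:400]]),cv2.COLOR_RGB2BGR))
E
```

```text
9.0167 [ 0.4903 -0.1497  0.0772] 
 [[ 0.999  0.047 -0.02 ]
 [ 0.047 -0.999  0.003]
 [-0.02  -0.004 -1.   ]] [-8.5 20.   9.8] 0.0013163768961693026
```

View pics/e.png

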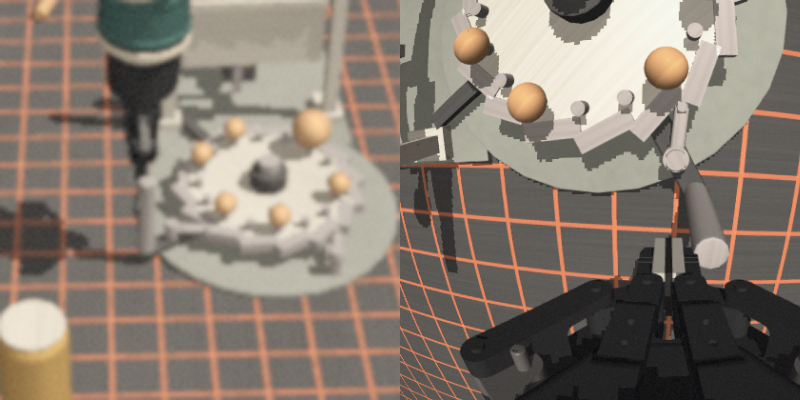

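The side force rose to 20 N with little further motion, so the lever is at its stop. The big ball has advanced about one tooth. I'll retract and check.

{"fn": "servo_tool", "kwargs": {
  "targets": [
    [0,0,0,-3,-26,0,0],
    [0,0,0,-3,-26,0,0],
    [0,0,0,-3,-26,0,0],
    [0,0,0,-3,-26,0,0],
    [0,0,0,0,0,0,0],
    [0,0,0,0,0,0,0]
  ]
}}

```text
clock: 9.62
tool_pos: [0.4746, -0.048, 0.0776]
ee_rot: [3.141, 0.074, -0.027]
ft_force: [0.8, -0.2, 0.1]
grip_width: -0.001
gripper_force: 0.0
```

```bash
cat >> fit.py <<'E'
def big():
    for n in('scene','side'):
        save(n);im,P,d=pts(n);hsv=cv2.cvtColor(im,cv2.COLOR_RGB2HSV);z=np.load(f'pics/{n}.npz')
        m=(hsv[...,1]>80)&(hsv[...,0]>8)&(hsv[...,0]<28)&(P[...,2]>.045)&(P[...,2]<.11)&(np.hypot(P[...,0]-.6395,P[...,1]+.0871)<.12)
        k,l,s,c=cv2.connectedComponentsWithStats(m.astype(np.uint8));i=1+np.argmax(s[1:,4]);p=ray(z,c[i],.069)-[.6395,-.0871]
        print(n,s[i,4],'r',np.hypot(*p),'ang',np.degrees(np.arctan2(p[1],p[0])-.0432))
        q=P[(P[...,2]>.06)&(P[...,2]<.108)&(P[...,0]<.51)&(P[...,0]>.45)&(P[...,1]>-.2)&(P[...,1]<-.085)];print('post',len(q),np.median(q,0))
E
python3 - <<'E'
from fit import *
st();big()
E
```

```text
9.6167 [ 0.4746 -0.048   0.0776] 
 [[ 0.999  0.047 -0.017]
 [ 0.047 -0.999 -0.   ]
 [-0.017 -0.    -1.   ]] [ 0.8 -0.2  0.1] -0.0014257351215569817
scene 89 r 0.07732700446949467 ang 40.97632036778346
post 29 [ 0.4834 -0.0904  0.0872]
side 150 r 0.08062904043175004 ang 45.4761483418742
post 77 [ 0.4712 -0.1003  0.084 ]
```

The lever is back at rest and the ball is at about 45°, so two more strokes are needed.

{"fn": "servo_tool", "kwargs": {
  "targets": [
    [0,0,0,1,18,0,0],
    [0,0,0,2,17,0,0],
    [0,0,0,2,17,0,0],
    [0,0,0,2,17,0,0],
    [0,0,0,2,17,0,0],
    [0,0,0,3,18,0,0],
    [0,0,0,1,2,0,0],
    [0,0,0,0,0,0,0]
  ]
}}

```text
clock: 10.38
tool_pos: [0.4908, -0.1515, 0.0761]
ee_rot: [-3.135, -0.071, 0.034]
ft_force: [-8.3, 33.7, 13.6]
grip_width: -0.001
gripper_force: 17.4
```

{"fn": "servo_tool", "kwargs": {
  "targets": [
    [0,0,0,-3,-26,0,0],
    [0,0,0,-3,-26,0,0],
    [0,0,0,-3,-26,0,0],
    [0,0,0,-3,-26,0,0],
    [0,0,0,0,0,0,0],
    [0,0,0,0,0,0,0]
  ]
}}

```text
clock: 10.88
tool_pos: [0.4754, -0.0516, 0.0769]
ee_rot: [3.14, 0.07, -0.028]
ft_force: [-0.6, -0.4, -0.1]
grip_width: 0.002
gripper_force: 0.0
```

```bash
python3 - <<'E'
from fit import *
st();big()
E
```

```text
10.8833 [ 0.4754 -0.0516  0.0769] 
 [[ 0.999  0.045 -0.018]
 [ 0.045 -0.999 -0.001]
 [-0.018  0.    -1.   ]] [-0.6 -0.4 -0.1] 0.0018034156642368964
scene 52 r 0.06850843261156174 ang 64.96677377293865
post 24 [ 0.4853 -0.0888  0.0838]
side 147 r 0.08009852486425668 ang 68.5704254540565
post 75 [ 0.4739 -0.0999  0.084 ]
```

One more stroke. Side view reads 68.6°, and 67.5° is expected.

{"fn": "servo_tool", "kwargs": {
  "targets": [
    [0,0,0,1,17,0,0],
    [0,0,0,2,17,0,0],
    [0,0,0,2,17,0,0],
    [0,0,0,2,17,0,0],
    [0,0,0,2,17,0,0],
    [0,0,0,3,16,0,0],
    [0,0,0,0,1,0,0],
    [0,0,0,0,0,0,0]
  ]
}}

```text
clock: 11.65
tool_pos: [0.4914, -0.1503, 0.0761]
ee_rot: [-3.136, -0.07, 0.032]
ft_force: [-3.8, 31.1, 10.6]
grip_width: 0.0
gripper_force: 15.6
```

{"fn": "servo_tool", "kwargs": {
  "targets": [
    [0,0,0,-3,-26,0,0],
    [0,0,0,-3,-26,0,0],
    [0,0,0,-3,-26,0,0],
    [0,0,0,-3,-26,0,0],
    [0,0,0,0,0,-40,0],
    [0,0,0,0,0,-40,0],
    [0,0,0,0,0,-40,0],
    [0,0,0,0,0,0,0],
    [0,0,0,0,0,0,0]
  ]
}}

```text
clock: 12.4
tool_pos: [0.4785, -0.0511, 0.1987]
ee_rot: [3.14, 0.066, -0.022]
ft_force: [-0.6, 0.5, -0.1]
grip_width: 0.001
gripper_force: 0.0
```

```bash
python3 - <<'E'
from fit import *
st();big()
a=np.load('pics/scene.npz')['im'];b=np.load('pics/side.npz')['im']
a=cv2.resize(a[180:330,180:330],(400,400),interpolation=cv2.INTER_CUBIC)
b=cv2.resize(b[140:290,250:400],(400,400),interpolation=cv2.INTER_CUBIC)
cv2.imwrite('pics/f.png',cv2.cvtColor(np.hstack([a,b]),cv2.COLOR_RGB2BGR))
E
```

```text
12.4 [ 0.4785 -0.0511  0.1987] 
 [[ 0.999  0.042 -0.014]
 [ 0.042 -0.999 -0.001]
 [-0.014  0.    -1.   ]] [-0.6  0.5 -0.1] 0.0007840039455366122
scene 45 r 0.08842475639683396 ang 27.076704895679207
post 33 [ 0.4822 -0.0891  0.081 ]
side 145 r 0.08030699437361269 ang 91.04723983228918
post 74 [ 0.4712 -0.0999  0.0833]
```

View pics/f.png

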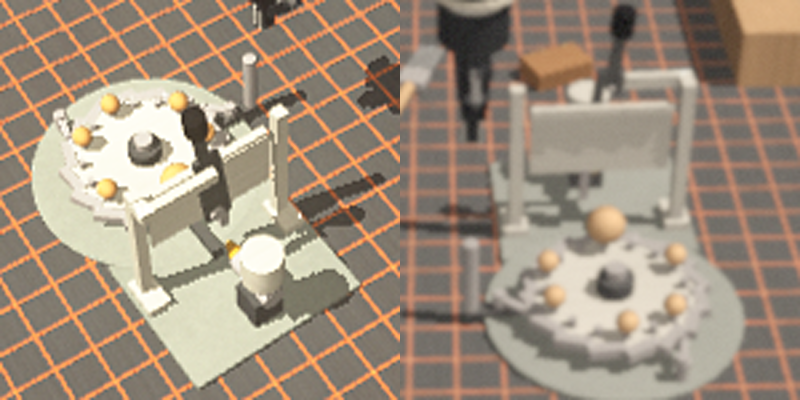

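The side crop shows the big ball at (605,224), in front of the nozzle at 91° (about 1 mm off). The lever post is back at rest at (473,265), the shutter is hanging, and the arm is clear. Handing in.

```bash
python3 -c "
from rig import hand_in;print(hand_in())"
```

```text
the job is handed in; nothing more can be done
None
```

The job is handed in, with no verdict returned: the shutter hangs from the pin about 44 mm up, three full lever strokes brought the big ball to within about 2 mm of the spray spot by camera, the lever is back at rest, and the arm is clear.

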